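# Close the lacquer jars and sort opened from unopened

## Robot

A 6-joint arm with a two-finger parallel gripper is mounted at the origin on the work surface. World frame = base frame: x ahead of the robot, y to its left, z up, the work surface at z = 0. Lengths are in m, angles in rad, forces in N, time in s.
With the tool pointing down it reaches from about 0.2 to 0.875 m from the base axis. Payload 3.4 kg.
Tool frame: the origin (TCP) lies midway between the tips of the shut fingers; the grasp point (between the pads) lies 19 mm behind it (env.grasp_offset is the distance from the TCP to the grasp point, in m); z points along the fingers, y is the line along which they close (so a half turn about z gives the same grasp; the last joint's range is limited). The gripper opens to 94 mm and grips with 3 to 60 N. Pads are 16 mm wide; open, the fingers measure 119 mm over their backs; the gripper's body (75 mm by 177 mm) begins 78 mm behind the grasp point.
Start: joints at [-1.421, 0.276, 1.505, -0, 1.361, -0.121], TCP at [0.154, -0.554, 0.205] pointing down, gripper open.
Joint ranges: [-2.89, 2.89], [-0.75, 2.08], [0.22, 2.7], [-1.18, 4.32], [0.11, 2.71], [-2.7, 2.7]. Speed limits (rad/s): [2.57, 2.57, 3.14, 3.14, 3.14, 3.14].

## Interface

Orientations are given as a unit quaternion [x, y, z, w].
In Python, from bench import env gives the robot as it stands.
- The arm moves only by the tool move_arm, never from a script. Its argument "rows" is a list that holds one entry, the list of rows, each a list of 6 numbers: the shift along the world's x, y, z in m, then the turn, a rotation vector about the world's x, y, z in rad. In form: [[[tx, ty, tz, rx, ry, rz], ...]]. A call has 1 to 8 rows; each row is the pose to reach, as a shift and turn from the pose commanded when the call began; what a row does not reach only later rows make up. A row lasts 1/8 s, in which the tool goes at most 62.5 mm and 10.7 degrees, less where a joint would pass 70% of its speed; a pose out of reach is approached as far as the arm can. A call with a gripper value outside its range is refused whole. "claw" is the finger opening in m, from 0 to 0.094, set as the call begins (left out, the last holds). The fingers move at their own pace and stop on an object; "grip_force" is the grip in N (left out, the last holds). Time passes only in rows, so rows that repeat a pose let the fingers close. It gives the time, the measured TCP pose, the force, the opening and the grip force at its end, in the units of the state.
- env.read_state(): the state, without advancing time (a new reading comes with each control period).
- env.grab_frame(name): name is "side" or "top"; returns a dict with "color" (400x640x3 uint8, red, green, blue), "range_z" (400x640 float32, m along the optical axis (not along the pixel's ray), 0 where there is no reading), "camera_matrix" (3x3 intrinsics, pixels), "camera_from_world" (4x4, takes a point from world to camera coordinates). Camera axes: x right, y down, z forward; pixel columns grow to the right and rows downward; lengths in m; the calibration is good to about 2 mm. A picture is of the moment at which its call begins.
- env.sign_off(): hands the job in; it is judged then, once.
The state is a dict: "time_s": time; "joint_positions": joint angles; "joint_velocities": joint speeds; "tau": joint torques, N m; "eef_pos": TCP position; "tool_rot": TCP orientation; "wrist_force": force on the tool from outside, world axes, zero at the start; "torque": the same for the moment, N m; "grip_width": finger opening in m; "finger_force": force on a finger pad.
Only numpy, scipy, OpenCV 4.12 (cv2) and the standard library are available. Lean on these libraries where they do the work, as an engineer would, in place of code of your own. Each camera call takes 0.05 s, during which the arm holds its last target. There are 200 camera calls.

## Task

It is closing time at the lacquer bench. The jars whose cap is loose now (the white line on the cap does not meet the white line on the jar) were opened today: twist each of these caps clockwise until it is tight and the lines meet, before you lift the jar, and stand the jar upright on the red tray. The jars that are already shut are unopened stock: keep them shut and stand them upright on the pale wooden tray, and leave the plaques, the brush bowl and the water bottle alone.

Things in the scene. Friction and masses are not known exactly. Their poses are not given: they have to be found in the camera images.
- jar1: lacquer jar, loose, about 0.35 kg: round red-brown body 52 mm in diameter with a shoulder 47 mm above its underside, and on it a round ribbed green twist cap 40 mm in diameter, from 50 to 74 mm above the underside. All the jars look alike; some may be absent. Origin: centre of the underside; z up through the cap. A white line, 9 mm wide, runs up the body on its +x side and over the shoulder.
- cap1 (a joint): twist cap of jar1, rad: 0 = shut against its stop (white lines on cap and body meet), up to 5.2 loose; grows anticlockwise seen from above. Starts either at 0 or, if opened today, between 2.2 and 4.8. It turns without rising or coming off, can carry the jar, takes 0.03 N m to turn and stays where left; a jar standing freely does not turn along until the cap meets its stop.
- jar2: lacquer jar, loose, about 0.35 kg: round red-brown body 52 mm in diameter with a shoulder 47 mm above its underside, and on it a round ribbed green twist cap 40 mm in diameter, from 50 to 74 mm above the underside. All the jars look alike; some may be absent. Origin: centre of the underside; z up through the cap. A white line, 9 mm wide, runs up the body on its +x side and over the shoulder.
- cap2 (a joint): twist cap of jar2, rad: 0 = shut against its stop (white lines on cap and body meet), up to 5.2 loose; grows anticlockwise seen from above. Starts either at 0 or, if opened today, between 2.2 and 4.8. It turns without rising or coming off, can carry the jar, takes 0.03 N m to turn and stays where left; a jar standing freely does not turn along until the cap meets its stop.
- jar3: lacquer jar, loose, about 0.35 kg: round red-brown body 52 mm in diameter with a shoulder 47 mm above its underside, and on it a round ribbed green twist cap 40 mm in diameter, from 50 to 74 mm above the underside. All the jars look alike; some may be absent. Origin: centre of the underside; z up through the cap. A white line, 9 mm wide, runs up the body on its +x side and over the shoulder.
- cap3 (a joint): twist cap of jar3, rad: 0 = shut against its stop (white lines on cap and body meet), up to 5.2 loose; grows anticlockwise seen from above. Starts either at 0 or, if opened today, between 2.2 and 4.8. It turns without rising or coming off, can carry the jar, takes 0.03 N m to turn and stays where left; a jar standing freely does not turn along until the cap meets its stop.
- jar4: lacquer jar, loose, about 0.35 kg: round red-brown body 52 mm in diameter with a shoulder 47 mm above its underside, and on it a round ribbed green twist cap 40 mm in diameter, from 50 to 74 mm above the underside. All the jars look alike; some may be absent. Origin: centre of the underside; z up through the cap. A white line, 9 mm wide, runs up the body on its +x side and over the shoulder.
- cap4 (a joint): twist cap of jar4, rad: 0 = shut against its stop (white lines on cap and body meet), up to 5.2 loose; grows anticlockwise seen from above. Starts either at 0 or, if opened today, between 2.2 and 4.8. It turns without rising or coming off, can carry the jar, takes 0.03 N m to turn and stays where left; a jar standing freely does not turn along until the cap meets its stop.
- jar5: lacquer jar, loose, about 0.35 kg: round red-brown body 52 mm in diameter with a shoulder 47 mm above its underside, and on it a round ribbed green twist cap 40 mm in diameter, from 50 to 74 mm above the underside. All the jars look alike; some may be absent. Origin: centre of the underside; z up through the cap. A white line, 9 mm wide, runs up the body on its +x side and over the shoulder.
- cap5 (a joint): twist cap of jar5, rad: 0 = shut against its stop (white lines on cap and body meet), up to 5.2 loose; grows anticlockwise seen from above. Starts either at 0 or, if opened today, between 2.2 and 4.8. It turns without rising or coming off, can carry the jar, takes 0.03 N m to turn and stays where left; a jar standing freely does not turn along until the cap meets its stop.
- jar6: lacquer jar, loose, about 0.35 kg: round red-brown body 52 mm in diameter with a shoulder 47 mm above its underside, and on it a round ribbed green twist cap 40 mm in diameter, from 50 to 74 mm above the underside. All the jars look alike; some may be absent. Origin: centre of the underside; z up through the cap. A white line, 9 mm wide, runs up the body on its +x side and over the shoulder.
- cap6 (a joint): twist cap of jar6, rad: 0 = shut against its stop (white lines on cap and body meet), up to 5.2 loose; grows anticlockwise seen from above. Starts either at 0 or, if opened today, between 2.2 and 4.8. It turns without rising or coming off, can carry the jar, takes 0.03 N m to turn and stays where left; a jar standing freely does not turn along until the cap meets its stop.
- red_tray: red lacquer tray, for opened jars: shallow square tray, fixed to the bench, 220 x 220 mm outside, rim 16 mm high and 7 mm thick, its flat floor 7 mm above the bench. Origin: centre of its underside; x and y along its sides. It may be on either side of the jars.
- wood_tray: pale wooden tray, for unopened jars: shallow square tray, fixed to the bench, 220 x 220 mm outside, rim 16 mm high and 7 mm thick, its flat floor 7 mm above the bench. Origin: centre of its underside; x and y along its sides. It may be on either side of the jars.
- plaques: stack of black lacquer plaques, 90 x 120 mm, 45 mm high, to be left alone. Origin: centre of the underside, long side along y.
- brush_bowl: black lacquer bowl, 90 mm across, 52 mm high, with two brushes leaning out of it up to 90 mm high, to be left alone. Origin: centre of the underside.
- water_bottle: clear drinking bottle with a green cap, 64 mm in diameter, 170 mm high, to be left alone. Origin: centre of the underside.
Mind the look-alikes: they are no part of the job. What is shaped like the jar4 but purple or turquoise is not meant.

How it is judged:
At the end, for the whole second after the job is handed in: Every jar whose cap was loose at the start stands on the floor of the red tray and every other jar on the floor of the wooden tray, upright (within 0.1 rad), at rest and released, its axis within 85 mm of the tray's centre along each side, and every cap is shut (below 0.15 rad) (x of jar1 in the frame of red_tray between -0.085 and 0.085 m and y of jar1 in the frame of red_tray between -0.085 and 0.085 m and z of each of jar1, jar2, jar3 in the frame of red_tray below 0.012 m and angle between each of jar1, jar2, jar3, jar4, jar5, jar6's own z axis and vertical below 0.1 rad and linear speed of each of jar1, jar2, jar3, jar4, jar5, jar6 below 0.02 m/s and value of joint each of cap1, cap2, cap3, cap4, cap5, cap6 below 0.15 rad and x of jar2 in the frame of red_tray between -0.085 and 0.085 m and y of jar2 in the frame of red_tray between -0.085 and 0.085 m and x of jar3 in the frame of red_tray between -0.085 and 0.085 m and y of jar3 in the frame of red_tray between -0.085 and 0.085 m and x of jar4 in the frame of wood_tray between -0.085 and 0.085 m and y of jar4 in the frame of wood_tray between -0.085 and 0.085 m and z of each of jar4, jar5, jar6 in the frame of wood_tray below 0.012 m and x of jar5 in the frame of wood_tray between -0.085 and 0.085 m and y of jar5 in the frame of wood_tray between -0.085 and 0.085 m and x of jar6 in the frame of wood_tray between -0.085 and 0.085 m and y of jar6 in the frame of wood_tray between -0.085 and 0.085 m); the robot touches nothing.
It fails at once if a jar is lifted while its cap is loose ((height (world z) of jar1 above 0.045 m and value of joint cap1 above 0.4 rad) or (height (world z) of jar2 above 0.045 m and value of joint cap2 above 0.4 rad) or (height (world z) of jar3 above 0.045 m and value of joint cap3 above 0.4 rad)).
It fails at once if a jar that was shut at the start is opened (value of joint any of cap4, cap5, cap6 above 0.4 rad).
It fails at once if the plaques, brush bowl or water bottle are moved by more than 30 mm (distance of any of plaques, brush_bowl, water_bottle from where it was at the start of the episode above 0.03 m).
Of jar1, jar2, jar3 only 2 to 3 are there at a start; the rules pass over those that are not, and their reading is None.
Of jar4, jar5, jar6 only 2 to 3 are there at a start; the rules pass over those that are not, and their reading is None.
At some moment in a run one of jar1, jar2, jar3, jar4, jar5, jar6 may be knocked a few centimetres aside while the robot is not near it.
Once in a run the grip may slacken for a moment while it holds something.
It also fails if it takes over 210 s, if anything falls off the work surface, if the arm or the gripper's body presses on something with over 40 N, if the wrist force passes 120 N, or if a joint passes its speed limit or range.

## Working session

There is one attempt and no reset: what is moved stays moved. The work goes in short steps, Python scripts to look and compute and a tool call to move; the robot and the scene stay as the last step left them, time stands still between calls to the robot, and variables do not carry over. Pictures are saved under pics/ and viewed, at most 14 in all, crops included, and the job is handed in when it is done.

Besides the shell and the picture viewer there is one more tool, called after ">>>" in YAML: its name, and indented under it one key for each argument. move_arm: Moves the arm, as the interface text tells. Its arguments: {"type":"object","properties":{"rows":{"type":"array"},"claw":{"type":"number"},"grip_force":{"type":"number"}},"required":["rows"]}

```bash
ls; mkdir -p pics; python3 - <<'E'
from bench import env
import cv2,numpy as np
for n in ("top","side"):
    f=env.grab_frame(n); cv2.imwrite(f"pics/{n}0.png",f["color"][:,:,::-1])
    np.savez(f"/tmp/{n}0.npz",**f)
    print(n,f["camera_matrix"].tolist(),np.round(np.linalg.inv(f["camera_from_world"]),3).tolist())
print(env.read_state())
E
```

```text
pics
top [[512.6747305382809, 0.0, 321.1821752158768], [0.0, 512.6747305382809, 202.39276378383258], [0.0, 0.0, 1.0]] [[0.017, -0.999, 0.046, 0.486], [-1.0, -0.018, -0.003, -0.006], [0.004, -0.046, -0.999, 1.321], [0.0, 0.0, 0.0, 1.0]]
side [[518.7388316397397, 0.0, 320.55129890281387], [0.0, 518.7388316397397, 206.1707100771868], [0.0, 0.0, 1.0]] [[-0.855, -0.331, 0.399, 0.1], [-0.519, 0.547, -0.657, 0.746], [-0.0, -0.769, -0.639, 0.818], [0.0, 0.0, 0.0, 1.0]]
{'time_s': 0.1, 'joint_positions': array([-1.42100334e+00,  2.76544537e-01,  1.50595297e+00,  2.01229833e-05,
        1.36069085e+00, -1.20980746e-01]), 'joint_velocities': array([-0.00061332, -0.00171329, -0.0028531 ,  0.00099828,  0.00080895,
        0.0018051 ]), 'tau': array([ 2.16674598e-03, -4.05452621e+01, -2.37780136e+01,  7.02744978e-02,
        2.98175623e-02, -5.35921993e-05]), 'eef_pos': array([ 0.1537403 , -0.55356921,  0.20470529]), 'tool_rot': array([ 9.90849158e-01,  1.34971516e-01, -1.65603455e-06, -7.97911777e-04]), 'wrist_force': array([-0.44713026, -0.28729367,  0.32525869]), 'torque': array([ 0.04975904, -0.00384684,  0.07574957]), 'finger_force': 0.0, 'grip_width': 0.09367414780310183}
```

View pics/top0.png

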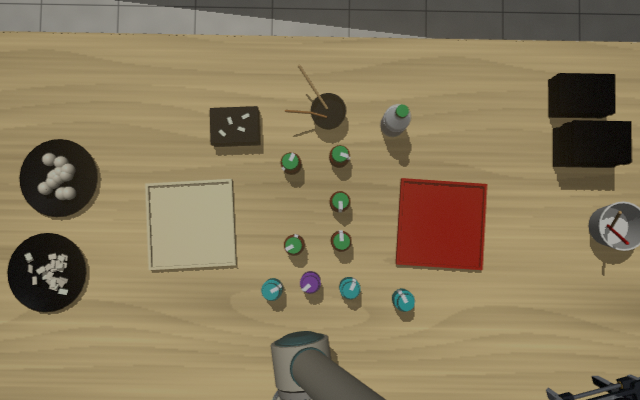

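View pics/side0.png

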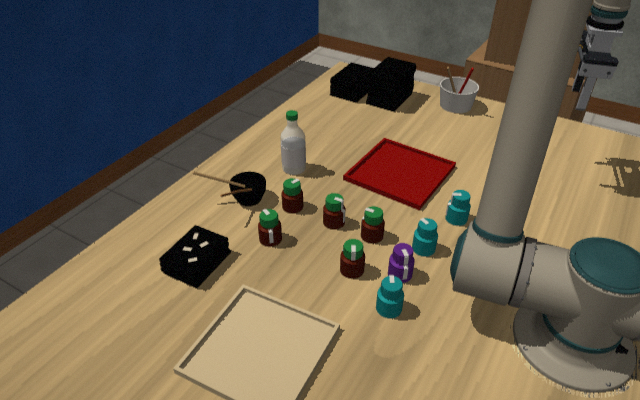

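Five jars (green caps) at top-view pixels (291,162), (340,156), (340,202), (294,245), (341,241). The wood tray is at about (191,225) and the red one at about (442,225). I'll enlarge the caps to read the lines.

```bash
cat > h.py <<'E'
import numpy as np,cv2
def load(n,i): return dict(np.load(f"/tmp/{n}{i}.npz"))
def ray(f,uv,z):
    T=np.linalg.inv(f["camera_from_world"]);K=f["camera_matrix"]
    d=T[:3,:3]@np.linalg.solve(K,[uv[0],uv[1],1.]);o=T[:3,3]
    return (o+d*(z-o[2])/d[2])[:2]
def proj(f,p):
    c=f["camera_from_world"]@np.append(p,1.);q=f["camera_matrix"]@c[:3];return q[:2]/q[2]
def caps(f,zc=0.074):
    hsv=cv2.cvtColor(f["color"],cv2.COLOR_RGB2HSV)
    m=cv2.inRange(hsv,(50,110,50),(76,255,255))
    w=cv2.inRange(hsv,(0,0,140),(180,70,255))
    m=cv2.morphologyEx(m,cv2.MORPH_CLOSE,np.ones((5,5)))
    out=[]
    for c in cv2.findContours(m,cv2.RETR_EXTERNAL,cv2.CHAIN_APPROX_NONE)[0]:
        if cv2.contourArea(c)<60: continue
        (u,v),r=cv2.minEnclosingCircle(c); M=cv2.moments(c)
        out.append((u,v,r,M['m10']/M['m00'],M['m01']/M['m00']))
    return out
E
python3 - <<'E'
from h import *
f=load("top",0);s=load("side",0)
for c in caps(f): print("cap",np.round(c,1),np.round(ray(f,c[:2],.074),3),np.round(ray(f,c[3:],.068),3), "side",np.round(proj(s,np.append(ray(f,c[:2],.074),.074))))
print("bottle?")
for n,lo,hi in(("red",(0,180,70),(6,255,255)),("wood",(15,20,150),(30,95,255))):
    m=cv2.inRange(cv2.cvtColor(f["color"],cv2.COLOR_RGB2HSV),lo,hi)
    for c in cv2.findContours(m,0,2)[0]:
        if cv2.contourArea(c)>3000:
            r=cv2.minAreaRect(c);print(n,r,np.round(ray(f,r[0],.012),3),[np.round(ray(f,p,.016),3).tolist() for p in cv2.boxPoints(r)])
row=[]
for P in [(291,162),(340,156),(340,202),(294,245),(341,241)]:
    u,v=P;a=cv2.resize(f["color"][v-18:v+18,u-18:u+18],(260,260),interpolation=cv2.INTER_CUBIC)
    q=proj(s,np.append(ray(f,P,.074),.05)).astype(int);b=cv2.resize(s["color"][q[1]-26:q[1]+26,q[0]-26:q[0]+26],(260,260),interpolation=cv2.INTER_CUBIC)
    row.append(np.vstack([a,b]))
im=np.hstack(row);im=cv2.resize(im,(800,320))
cv2.imwrite("pics/crop0.png",im[:,:,::-1])
E
```

```text
cap [293.  245.    8.1 293.6 245. ] [0.439 0.056] [0.438 0.055] side [354. 246.]
cap [341.1 241.1   8.2 341.4 242.2] [ 0.45 -0.06] [ 0.447 -0.061] side [374. 213.]
cap [340.  200.5   8.1 340.  199.3] [ 0.549 -0.056] [ 0.552 -0.056] side [335. 199.]
cap [289.9 160.9   8.1 289.5 161.5] [0.643 0.068] [0.642 0.069] side [269. 216.]
cap [339.7 153.4   8.1 339.  153.2] [ 0.664 -0.054] [ 0.665 -0.052] side [292. 184.]
cap [401.8 110.5   5.9 401.7 110.6] [ 0.773 -0.204] [ 0.774 -0.205] side [289. 141.]
bottle?
red ((441.13385009765625, 223.8236083984375), (86.39042663574219, 86.26758575439453), 3.5214531421661377) [ 0.497 -0.318] [[0.392, -0.201], [0.611, -0.213], [0.602, -0.433], [0.383, -0.42]]
wood ((319.5, 215.49996948242188), (366.99993896484375, 638.9998779296875), 90.0) [ 0.512 -0.007] [[0.971, 0.826], [1.003, -0.827], [0.066, -0.817], [0.04, 0.783]]
```

View pics/crop0.png

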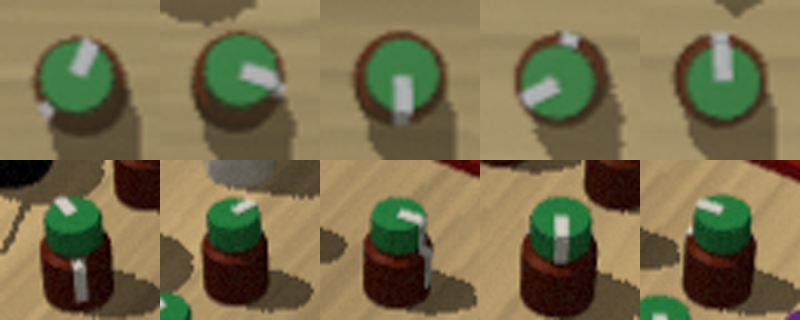

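A at (0.643,0.068) and D at (0.439,0.056) are loose: in the crops their body and cap lines point different ways, A about 205° open and D about 124°. B, C and E are shut. I'll go to A first, with joint 6 wound back.

>>> move_arm:
  rows:
    - [[0.03, 0.039, 0, 0, 0, 0.178], [0.06, 0.078, 0, 0, 0, 0.356], [0.09, 0.117, 0, 0, 0, 0.534], [0.12, 0.156, 0, 0, 0, 0.712], [0.15, 0.195, 0, 0, 0, 0.89], [0.18, 0.234, 0, 0, 0, 1.068], [0.21, 0.273, 0, 0, 0, 1.246], [0.24, 0.312, 0, 0, 0, 1.424]]
  claw: 0.065
  grip_force: 25

```text
time_s: 1.1
eef_pos: [0.3944, -0.2406, 0.2053]
tool_rot: [0.66, 0.751, 0.0, -0.0]
wrist_force: [1.3, -0.3, -0.5]
grip_width: 0.0651
finger_force: 0.0
```

```bash
python3 - <<'E'
from h import *
f=load("top",0)
for n,lo,hi in(("red",(0,180,60),(6,255,255)),("wood",(15,20,150),(30,95,255))):
    pass
P=np.array([(148,184),(231,180.5),(236,267),(151,270)],float)
W=[ray(f,p,.016) for p in P];print(np.round(W,3),np.round(np.mean(W,0),3))
E
```

```text
[[0.585 0.432]
 [0.598 0.22 ]
 [0.378 0.202]
 [0.367 0.417]] [0.482 0.318]
```

>>> move_arm:
  rows:
    - [[0.031, 0.0386, 0, 0, 0, 0.178], [0.062, 0.0772, 0, 0, 0, 0.356], [0.093, 0.1158, 0, 0, 0, 0.534], [0.124, 0.1544, 0, 0, 0, 0.712], [0.155, 0.193, 0, 0, 0, 0.89], [0.186, 0.2316, -0.02, 0, 0, 1.068], [0.217, 0.2702, -0.05, 0, 0, 1.246], [0.249, 0.309, -0.085, 0, 0, 1.424]]

```text
time_s: 2.1
eef_pos: [0.6439, 0.0683, 0.1198]
tool_rot: [0.008, 1.0, -0.0, 0.001]
wrist_force: [-0.2, 0.3, -0.2]
grip_width: 0.0649
finger_force: 0.0
```

```bash
python3 - <<'E'
from bench import env
s=env.read_state();print(s['eef_pos'],s['joint_positions'],s['tool_rot'])
E
```

```text
[0.64394822 0.0682619  0.11975777] [-1.68876266e-03  4.36996699e-01  1.47342478e+00 -1.37857176e-04
  1.23013394e+00 -1.55566715e+00] [ 8.38587404e-03  9.99964701e-01 -6.14927857e-05  5.19042293e-04]
```

Descend to TCP z 0.053 and close on the cap.

>>> move_arm:
  rows:
    - [[-0.001, 0, -0.03, 0, 0, 0], [-0.001, 0, -0.055, 0, 0, 0], [-0.001, 0, -0.067, 0, 0, 0], [-0.001, 0, -0.067, 0, 0, 0]]

```text
time_s: 2.6
eef_pos: [0.6412, 0.0668, 0.0527]
tool_rot: [0.012, 1.0, 0.0, -0.001]
wrist_force: [-0.2, 0.4, -0.6]
grip_width: 0.0648
finger_force: 0.0
```

>>> move_arm:
  rows:
    - [[0, 0, 0, 0, 0, 0], [0, 0, 0, 0, 0, 0], [0, 0, 0, 0, 0, 0], [0, 0, 0, 0, 0, 0], [0, 0, 0, 0, 0, 0], [0, 0, 0, 0, 0, 0]]
  claw: 0.02

```text
time_s: 3.35
eef_pos: [0.6424, 0.0669, 0.0544]
tool_rot: [0.011, 1.0, 0.0, 0.001]
wrist_force: [-0.1, 0.6, 5.1]
grip_width: 0.0395
finger_force: 25.0
```

>>> move_arm:
  rows:
    - [[0, 0, 0, 0, 0, -0.17], [0, 0, 0, 0, 0, -0.34], [0, 0, 0, 0, 0, -0.51], [0, 0, 0, 0, 0, -0.68], [0, 0, 0, 0, 0, -0.85], [0, 0, 0, 0, 0, -1.02], [0, 0, 0, 0, 0, -1.19], [0, 0, 0, 0, 0, -1.36]]

```text
time_s: 4.35
eef_pos: [0.6441, 0.0666, 0.0545]
tool_rot: [0.64, 0.769, 0.001, 0.002]
wrist_force: [2.3, -0.1, 4.6]
grip_width: 0.0394
finger_force: 25.0
```

>>> move_arm:
  rows:
    - [[0, 0, 0, 0, 0, -0.17], [0, 0, 0, 0, 0, -0.34], [0, 0, 0, 0, 0, -0.51], [0, 0, 0, 0, 0, -0.68], [0, 0, 0, 0, 0, -0.85], [0, 0, 0, 0, 0, -1.02], [0, 0, 0, 0, 0, -1.19], [0, 0, 0, 0, 0, -1.36]]

```text
time_s: 5.35
eef_pos: [0.6432, 0.065, 0.0545]
tool_rot: [0.981, 0.196, 0.001, 0.002]
wrist_force: [-0.1, -4.0, 4.9]
grip_width: 0.0398
finger_force: 25.0
```

>>> move_arm:
  rows:
    - [[0, 0, 0, 0, 0, -0.15], [0, 0, 0, 0, 0, -0.3], [0, 0, 0, 0, 0, -0.45], [0, 0, 0, 0, 0, -0.6], [0, 0, 0, 0, 0, -0.75], [0, 0, 0, 0, 0, -0.9], [0, 0, 0, 0, 0, -1.05], [0, 0, 0, 0, 0, -1.2]]

```text
time_s: 6.35
eef_pos: [0.642, 0.0635, 0.0547]
tool_rot: [0.92, -0.392, 0.001, 0.003]
wrist_force: [-1.7, -7.1, 7.7]
grip_width: 0.0392
finger_force: 25.0
```

```bash
cat > look.py <<'E'
import sys;from bench import env;from h import *
i=sys.argv[1]
for n in("top","side"): np.savez(f"/tmp/{n}{i}.npz",**env.grab_frame(n))
f=load("top",i);s=load("side",i)
st=env.read_state();print(st['eef_pos'],st['joint_positions'],st['torque'],st['grip_width'],st['time_s'])
C=caps(f)
for c in C: print("cap",np.round(ray(f,c[:2],.074),3),round(c[2],1))
if len(sys.argv)>3:
    x,y=map(float,sys.argv[2:4]);o=[]
    for g in(f,s):
        u,v=proj(g,np.array([x,y,.05])).astype(int);o.append(cv2.resize(g["color"][max(v-30,0):v+30,u-30:u+30],(300,300),interpolation=cv2.INTER_CUBIC))
    cv2.imwrite(f"pics/c{i}.png",np.hstack(o)[:,:,::-1])
E
python3 look.py 1 0.642 0.067
```

```text
[0.6422847  0.06388119 0.05465279] [-0.00542853  0.48876714  1.56132922 -0.00587373  1.09031226  2.37004281] [-1.14115983  0.27477295  0.07155264] 0.039368132459857104 6.45
cap [ 0.45  -0.062] 8.0
cap [ 0.549 -0.056] 8.1
cap [ 0.663 -0.054] 8.2
cap [ 0.773 -0.204] 5.9
```

View pics/c1.png

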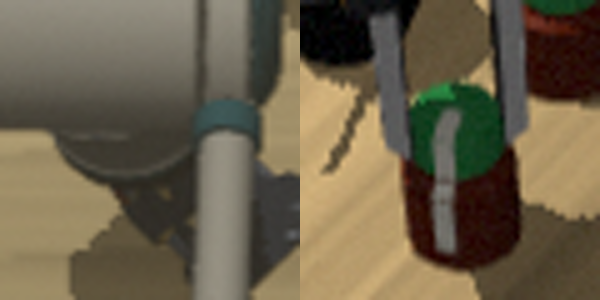

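In the side view the cap line and body line of jar A meet at x≈445, and the jar turned along at the end, so it is shut. Lift it and carry it over to the red tray.

>>> move_arm:
  rows:
    - [[0, 0.002, 0.015, 0, 0, 0], [0, 0.002, 0.055, 0, 0, 0], [0, 0.002, 0.095, 0, 0, 0.1], [-0.01, -0.04, 0.095, 0, 0, 0.25], [-0.022, -0.09, 0.095, 0, 0, 0.4], [-0.034, -0.14, 0.095, 0, 0, 0.55], [-0.046, -0.19, 0.095, 0, 0, 0.7], [-0.058, -0.24, 0.095, 0, 0, 0.85]]
  grip_force: 40

```text
time_s: 7.45
eef_pos: [0.583, -0.1737, 0.1481]
tool_rot: [1.0, 0.027, -0.0, -0.001]
wrist_force: [0.9, 0.4, -2.7]
grip_width: 0.0394
finger_force: 40.0
```

>>> move_arm:
  rows:
    - [[-0.013, -0.055, 0, 0, 0, 0.15], [-0.026, -0.11, 0, 0, 0, 0.3], [-0.039, -0.16, -0.02, 0, 0, 0.45], [-0.043, -0.186, -0.05, 0, 0, 0.45], [-0.043, -0.186, -0.075, 0, 0, 0.45], [-0.043, -0.186, -0.085, 0, 0, 0.45], [-0.043, -0.186, -0.087, 0, 0, 0.45], [-0.043, -0.186, -0.087, 0, 0, 0.45]]

```text
time_s: 8.45
eef_pos: [0.5415, -0.3587, 0.0621]
tool_rot: [0.969, 0.247, 0.0, 0.0]
wrist_force: [-1.1, -0.3, -2.8]
grip_width: 0.0397
finger_force: 4.0
```

```bash
python3 look.py 2 0.54 -0.36
```

```text
[ 0.54142025 -0.35884548  0.06210984] [-6.92413717e-01  4.86948360e-01  1.54326082e+00  1.00124285e-04
  1.11007685e+00  3.78827410e-01] [ 0.02767841  0.05707905 -0.05800229] 0.03960347817322993 8.55
cap [0.439 0.056] 8.1
cap [ 0.45 -0.06] 8.2
cap [ 0.549 -0.056] 8.1
cap [ 0.664 -0.054] 8.1
cap [ 0.773 -0.204] 5.9
```

View pics/c2.png

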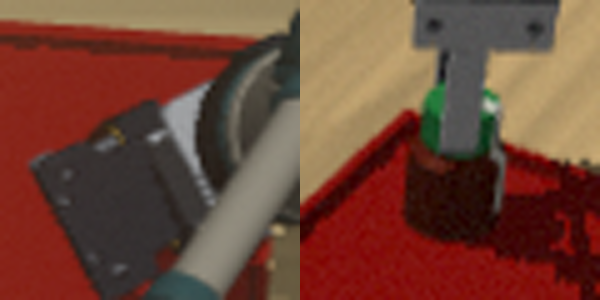

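Grip slackened at just the right moment, with the jar practically on the floor. Set down and release.

>>> move_arm:
  rows:
    - [[0, 0, -0.002, 0, 0, 0], [0, 0, -0.003, 0, 0, 0], [0, 0, -0.003, 0, 0, 0]]

```text
time_s: 8.93
eef_pos: [0.5416, -0.3589, 0.0616]
tool_rot: [0.969, 0.247, 0.001, 0.001]
wrist_force: [-2.5, 2.8, 9.3]
grip_width: 0.0393
finger_force: 40.0
```

>>> move_arm:
  rows:
    - [[0, 0, 0, 0, 0, 0], [0, 0, 0, 0, 0, 0], [0, 0, 0, 0, 0, 0], [0, 0, 0.03, 0, 0, 0], [0, 0, 0.075, 0, 0, 0], [0, 0.01, 0.12, 0, 0, 0.15]]
  claw: 0.065
  grip_force: 30

```text
time_s: 9.68
eef_pos: [0.5407, -0.3496, 0.1791]
tool_rot: [0.947, 0.32, -0.0, -0.0]
wrist_force: [1.3, 1.3, -0.7]
grip_width: 0.0651
finger_force: 0.0
```

>>> move_arm:
  rows:
    - [[-0.013, 0.05, 0, 0, 0, 0.17], [-0.026, 0.101, 0, 0, 0, 0.34], [-0.039, 0.152, 0, 0, 0, 0.51], [-0.052, 0.203, 0, 0, 0, 0.68], [-0.065, 0.254, 0, 0, 0, 0.85], [-0.078, 0.304, 0, 0, 0, 1.02], [-0.091, 0.355, 0, 0, 0, 1.19], [-0.1025, 0.405, -0.05, 0, 0, 1.35]]

```text
time_s: 10.68
eef_pos: [0.4425, 0.0511, 0.137]
tool_rot: [0.538, 0.843, 0.002, 0.004]
wrist_force: [1.4, -0.0, -0.9]
grip_width: 0.0652
finger_force: 0.0
```

```bash
python3 look.py 3 0.54 -0.36
```

```text
[0.43455227 0.05294647 0.1315443 ] [-3.93427635e-02  1.33458229e-01  1.89155730e+00  1.69620938e-03
  1.12569015e+00 -4.73837518e-01] [-0.04675367 -0.0982279   0.03767627] 0.0648423129785955 10.775
cap [ 0.45 -0.06] 8.2
cap [ 0.539 -0.36 ] 8.3
cap [ 0.549 -0.056] 8.1
cap [ 0.664 -0.054] 8.1
cap [ 0.773 -0.205] 6.1
```

View pics/c3.png

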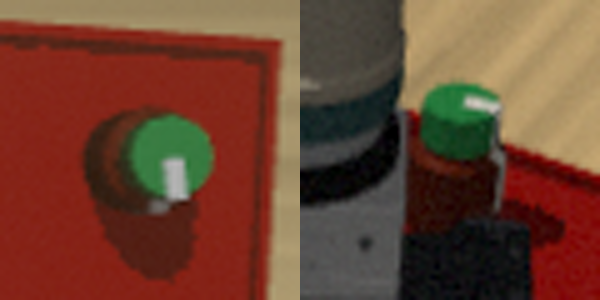

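Jar A stands upright on the red tray, lines meeting (cap line (175,195), body line (157,207) consistent with parallax). Now jar D.

>>> move_arm:
  rows:
    - [[0.001, 0, 0, 0, 0, 0], [0.001, 0, -0.03, 0, 0, 0], [0.001, 0, -0.06, 0, 0, 0], [0.001, 0, -0.074, 0, 0, 0], [0.001, 0, -0.074, 0, 0, 0]]

```text
time_s: 11.4
eef_pos: [0.4418, 0.0482, 0.0609]
tool_rot: [0.542, 0.84, -0.0, 0.0]
wrist_force: [0.4, 0.9, 0.3]
grip_width: 0.0652
finger_force: 0.0
```

>>> move_arm:
  rows:
    - [[0, 0, 0, 0, 0, 0], [0, 0, 0, 0, 0, 0], [0, 0, 0, 0, 0, 0], [0, 0, 0, 0, 0, 0], [0, 0, 0, 0, 0, 0], [0, 0, 0, 0, 0, 0]]
  claw: 0.02

```text
time_s: 12.15
eef_pos: [0.4418, 0.0496, 0.0615]
tool_rot: [0.541, 0.841, 0.001, 0.001]
wrist_force: [1.3, 0.4, 5.7]
grip_width: 0.0391
finger_force: 30.0
```

Landed 6 mm off; reopen and correct.

>>> move_arm:
  rows:
    - [[0, 0, 0, 0, 0, 0], [0, 0, 0, 0, 0, 0], [0, 0, 0, 0, 0, 0], [-0.003, 0.006, 0, 0, 0, 0], [-0.003, 0.006, -0.007, 0, 0, 0], [-0.003, 0.006, -0.007, 0, 0, 0]]
  claw: 0.065

```text
time_s: 12.9
eef_pos: [0.437, 0.0557, 0.0532]
tool_rot: [0.541, 0.841, -0.0, -0.001]
wrist_force: [0.1, 0.2, -0.1]
grip_width: 0.0649
finger_force: 0.0
```

>>> move_arm:
  rows:
    - [[0, 0, 0, 0, 0, 0], [0, 0, 0, 0, 0, 0], [0, 0, 0, 0, 0, 0], [0, 0, 0, 0, 0, 0], [0, 0, 0, 0, 0, 0], [0, 0, 0, 0, 0, 0]]
  claw: 0.02

```text
time_s: 13.65
eef_pos: [0.4386, 0.0556, 0.0541]
tool_rot: [0.541, 0.841, 0.001, 0.001]
wrist_force: [3.1, 0.6, 0.9]
grip_width: 0.0394
finger_force: 30.0
```

```bash
python3 look.py 4 0.439 0.056
```

```text
[0.43852977 0.05561768 0.05413171] [-3.16978457e-02  2.25094100e-01  2.00654617e+00  2.85488013e-04
  9.08354358e-01 -4.59804169e-01] [ 0.21903209 -0.64221953 -0.00343731] 0.0390344610593294 13.75
cap [ 0.45  -0.061] 8.3
cap [ 0.539 -0.36 ] 8.3
cap [ 0.549 -0.056] 8.1
cap [ 0.664 -0.054] 8.1
cap [ 0.773 -0.204] 5.9
```

View pics/c4.png

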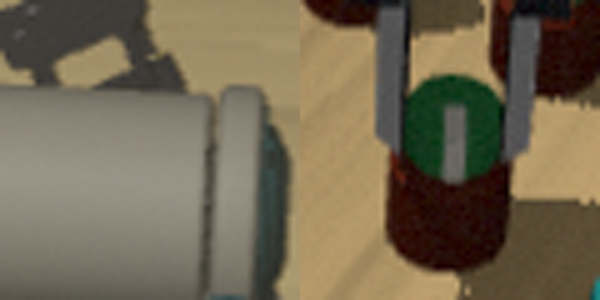

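The cap is well held, with its line facing the side camera (455,145). Twist about 2.6 rad clockwise.

>>> move_arm:
  rows:
    - [[0, 0, 0, 0, 0, -0.17], [0, 0, 0, 0, 0, -0.34], [0, 0, 0, 0, 0, -0.51], [0, 0, 0, 0, 0, -0.68], [0, 0, 0, 0, 0, -0.85], [0, 0, 0, 0, 0, -1.02], [0, 0, 0, 0, 0, -1.19], [0, 0, 0, 0, 0, -1.36]]

```text
time_s: 14.75
eef_pos: [0.4369, 0.0544, 0.0541]
tool_rot: [0.95, 0.312, -0.001, 0.001]
wrist_force: [-0.3, -2.6, 4.8]
grip_width: 0.0394
finger_force: 30.0
```

>>> move_arm:
  rows:
    - [[0, 0, 0, 0, 0, -0.17], [0, 0, 0, 0, 0, -0.34], [0, 0, 0, 0, 0, -0.51], [0, 0, 0, 0, 0, -0.68], [0, 0, 0, 0, 0, -0.85], [0, 0, 0, 0, 0, -1.02], [0, 0, 0, 0, 0, -1.19], [0, 0, 0, 0, 0, -1.36]]

```text
time_s: 15.75
eef_pos: [0.4358, 0.0554, 0.054]
tool_rot: [0.935, -0.355, -0.002, 0.001]
wrist_force: [-1.4, 1.8, 5.3]
grip_width: 0.0394
finger_force: 30.0
```

```bash
python3 look.py 5
```

```text
[0.43583037 0.05548538 0.05398875] [-3.17423345e-02  2.24459949e-01  2.00797332e+00 -3.58156342e-04
  9.12851158e-01  2.26255713e+00] [ 0.187725    0.2259122  -0.06066117] 0.03943498718030236 15.85
cap [ 0.45 -0.06] 8.2
cap [ 0.539 -0.36 ] 8.3
cap [ 0.549 -0.056] 8.1
cap [ 0.664 -0.054] 8.1
cap [ 0.773 -0.204] 5.9
```

Twist of 2.7 rad is more than the 2.2 estimated. I'll release D, check it while fetching the shut jar E, since E blocks D's way anyway.

>>> move_arm:
  rows:
    - [[0, 0, 0, 0, 0, 0], [0, 0, 0, 0, 0, 0], [0, 0, 0, 0, 0, 0], [0, 0, 0.03, 0, 0, 0], [0, 0, 0.07, 0, 0, 0.1], [0.004, -0.03, 0.08, 0, 0, 0.25], [0.01, -0.075, 0.08, 0, 0, 0.42], [0.014, -0.115, 0.08, 0, 0, 0.59]]
  claw: 0.075

```text
time_s: 16.85
eef_pos: [0.452, -0.0607, 0.1341]
tool_rot: [0.998, -0.062, 0.0, 0.0]
wrist_force: [-0.1, 0.9, 0.9]
grip_width: 0.0749
finger_force: 0.0
```

>>> move_arm:
  rows:
    - [[0, 0, 0, 0, 0, 0.13], [0, 0, 0, 0, 0, 0.13]]

```text
time_s: 17.1
eef_pos: [0.4515, -0.0599, 0.1336]
tool_rot: [1.0, -0.002, -0.0, -0.0]
wrist_force: [0.3, 0.4, -0.1]
grip_width: 0.0748
finger_force: 0.0
```

```bash
python3 look.py 6 0.436 0.055
```

```text
[ 0.45152178 -0.05923285  0.1337189 ] [-2.83378451e-01  1.52657724e-01  1.86127445e+00 -6.94744905e-05
  1.12819660e+00  1.29039746e+00] [0.03411831 0.03363314 0.02172813] 0.07517028195064063 17.2
cap [0.433 0.057] 8.1
cap [ 0.539 -0.36 ] 8.3
cap [ 0.549 -0.056] 8.1
cap [ 0.664 -0.054] 8.1
cap [ 0.773 -0.204] 5.9
```

View pics/c6.png

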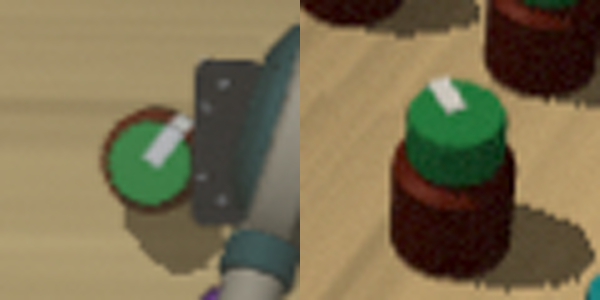

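D's cap line runs on into the shoulder line at (185,120): shut. Now take E by the body.

>>> move_arm:
  rows:
    - [[-0.001, -0.001, -0.04, 0, 0, 0], [-0.001, -0.001, -0.08, 0, 0, 0], [-0.001, -0.001, -0.105, 0, 0, 0], [-0.001, -0.001, -0.115, 0, 0, 0], [-0.001, -0.001, -0.115, 0, 0, 0]]

```text
time_s: 17.82
eef_pos: [0.4507, -0.0601, 0.0187]
tool_rot: [1.0, -0.001, -0.0, -0.0]
wrist_force: [-0.7, -0.6, -0.1]
grip_width: 0.0746
finger_force: 0.0
```

>>> move_arm:
  rows:
    - [[0, 0, 0, 0, 0, 0], [0, 0, 0, 0, 0, 0], [0, 0, 0, 0, 0, 0], [0, 0, 0, 0, 0, 0], [0, 0, 0, 0, 0, 0]]
  claw: 0.03
  grip_force: 35

```text
time_s: 18.45
eef_pos: [0.4516, -0.0611, 0.0197]
tool_rot: [1.0, -0.0, 0.001, 0.001]
wrist_force: [-0.1, -1.8, 5.9]
grip_width: 0.0516
finger_force: 35.0
```

>>> move_arm:
  rows:
    - [[0, 0, 0.02, 0, 0, 0], [0.005, 0.006, 0.035, 0, 0, 0], [0.032, 0.044, 0.035, 0, 0, 0], [0.058, 0.08, 0.035, 0, 0, 0], [0.08, 0.12, 0.035, 0, 0, 0], [0.08, 0.17, 0.035, 0, 0, 0], [0.08, 0.22, 0.035, 0, 0, 0], [0.08, 0.27, 0.035, 0, 0, 0]]

```text
time_s: 19.45
eef_pos: [0.5294, 0.2111, 0.0526]
tool_rot: [1.0, -0.001, -0.001, 0.0]
wrist_force: [1.0, 0.1, -4.2]
grip_width: 0.0513
finger_force: 35.0
```

>>> move_arm:
  rows:
    - [[0, 0.05, 0, 0, 0, 0], [0, 0.1, 0, 0, 0, 0], [0, 0.14, 0, 0, 0, 0], [0, 0.154, 0, 0, 0, 0], [0, 0.154, -0.015, 0, 0, 0], [0, 0.154, -0.025, 0, 0, 0], [0, 0.154, -0.028, 0, 0, 0], [0, 0.154, -0.028, 0, 0, 0]]

```text
time_s: 20.45
eef_pos: [0.5295, 0.3614, 0.0262]
tool_rot: [1.0, -0.001, -0.001, 0.001]
wrist_force: [-4.2, -1.8, 3.4]
grip_width: 0.0512
finger_force: 35.0
```

>>> move_arm:
  rows:
    - [[0, 0, 0, 0, 0, 0], [0, 0, 0, 0, 0, 0], [0, 0, 0.05, 0, 0, 0], [0, 0, 0.1, 0, 0, 0], [-0.019, -0.055, 0.11, 0, 0, 0], [-0.037, -0.115, 0.11, 0, 0, 0], [-0.056, -0.175, 0.11, 0, 0, 0], [-0.075, -0.235, 0.11, 0, 0, 0]]
  claw: 0.075

```text
time_s: 21.45
eef_pos: [0.456, 0.1277, 0.1361]
tool_rot: [1.0, -0.0, 0.001, 0.0]
wrist_force: [0.4, -0.5, 0.3]
grip_width: 0.0751
finger_force: 0.0
```

```bash
python3 look.py 7 0.53 0.362
```

```text
[0.45378471 0.1248224  0.13588939] [ 0.12245418  0.17392137  1.827803   -0.00265213  1.14167806  1.70089658] [0.01557696 0.00035878 0.07382441] 0.07516544707276221 21.55
cap [ 0.539 -0.36 ] 8.3
cap [0.527 0.364] 7.8
cap [ 0.549 -0.056] 8.1
cap [ 0.664 -0.054] 8.1
cap [ 0.773 -0.205] 6.1
```

View pics/c7.png

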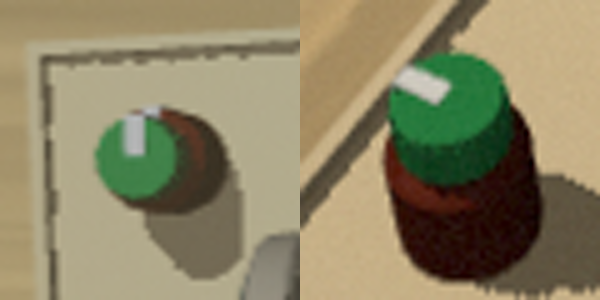

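E stands upright and shut in the wooden tray. Now D by the body.

>>> move_arm:
  rows:
    - [[-0.01, -0.04, 0, 0, 0, 0], [-0.019, -0.069, -0.01, 0, 0, 0], [-0.019, -0.069, -0.05, 0, 0, 0], [-0.019, -0.069, -0.09, 0, 0, 0], [-0.019, -0.069, -0.117, 0, 0, 0], [-0.019, -0.069, -0.117, 0, 0, 0]]

```text
time_s: 22.3
eef_pos: [0.4362, 0.061, 0.0174]
tool_rot: [1.0, -0.001, -0.002, -0.0]
wrist_force: [-0.7, -0.2, 0.7]
grip_width: 0.0749
finger_force: 0.0
```

>>> move_arm:
  rows:
    - [[0, 0, 0, 0, 0, 0], [0, 0, 0, 0, 0, 0], [0, 0, 0, 0, 0, 0], [0, 0, 0, 0, 0, 0], [0, 0, 0, 0, 0, 0]]
  claw: 0.03

```text
time_s: 22.92
eef_pos: [0.4383, 0.06, 0.02]
tool_rot: [1.0, -0.0, 0.001, 0.0]
wrist_force: [-0.4, -2.9, 6.7]
grip_width: 0.0513
finger_force: 35.0
```

>>> move_arm:
  rows:
    - [[0, 0, 0.02, 0, 0, 0], [0.002, -0.02, 0.035, 0, 0, 0], [0.005, -0.075, 0.035, 0, 0, 0], [0.008, -0.13, 0.035, 0, 0, 0], [0.012, -0.185, 0.035, 0, 0, 0], [0.015, -0.24, 0.035, 0, 0, 0], [0.018, -0.29, 0.035, 0, 0, 0], [0.02, -0.335, 0.035, 0, 0, 0]]

```text
time_s: 23.92
eef_pos: [0.4567, -0.2757, 0.0534]
tool_rot: [1.0, -0.001, -0.0, -0.001]
wrist_force: [0.7, 0.3, -2.8]
grip_width: 0.0515
finger_force: 35.0
```

>>> move_arm:
  rows:
    - [[0, 0, 0, 0, 0, 0], [0, 0, -0.015, 0, 0, 0], [0, 0, -0.025, 0, 0, 0], [0, 0, -0.028, 0, 0, 0], [0, 0, -0.028, 0, 0, 0]]

```text
time_s: 24.55
eef_pos: [0.4559, -0.2721, 0.0265]
tool_rot: [1.0, 0.0, -0.001, -0.001]
wrist_force: [-2.9, 2.2, 8.5]
grip_width: 0.0515
finger_force: 35.0
```

>>> move_arm:
  rows:
    - [[0, 0, 0, 0, 0, 0], [0, 0, 0, 0, 0, 0], [0, 0, 0.05, 0, 0, 0], [0, 0, 0.1, 0, 0, 0], [0.024, 0.06, 0.11, 0, 0, 0], [0.047, 0.115, 0.11, 0, 0, 0], [0.07, 0.17, 0.11, 0, 0, 0], [0.092, 0.22, 0.11, 0, 0, 0]]
  claw: 0.075

```text
time_s: 25.55
eef_pos: [0.5497, -0.0523, 0.1358]
tool_rot: [1.0, -0.0, 0.0, 0.0]
wrist_force: [-0.6, 0.4, -0.5]
grip_width: 0.0748
finger_force: 0.0
```

```bash
python3 look.py 8 0.457 -0.275
```

```text
[ 0.55076057 -0.04945079  0.13562294] [-0.21711486  0.29078496  1.66496083  0.00263029  1.18496898  1.3479746 ] [0.03698483 0.02711086 0.01787958] 0.07501129896446505 25.65
cap [ 0.451 -0.27 ] 8.6
cap [ 0.539 -0.36 ] 8.3
cap [0.527 0.364] 7.8
cap [ 0.666 -0.054] 7.7
cap [ 0.773 -0.204] 5.9
```

View pics/c8.png

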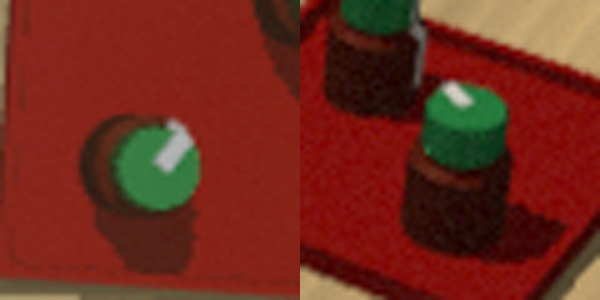

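D is upright in the red tray, lines still meeting. Now C.

>>> move_arm:
  rows:
    - [[-0.002, -0.006, 0, 0, 0, 0], [-0.002, -0.006, -0.04, 0, 0, 0], [-0.002, -0.006, -0.08, 0, 0, 0], [-0.002, -0.006, -0.117, 0, 0, 0], [-0.002, -0.006, -0.117, 0, 0, 0]]

```text
time_s: 26.28
eef_pos: [0.5439, -0.0619, 0.0165]
tool_rot: [1.0, -0.002, -0.003, -0.0]
wrist_force: [-0.8, -0.1, 0.6]
grip_width: 0.0754
finger_force: 0.0
```

>>> move_arm:
  rows:
    - [[0, 0, 0, 0, 0, 0], [0, 0, 0, 0, 0, 0], [0, 0, 0, 0, 0, 0], [0, 0, 0, 0, 0, 0], [0, 0, 0, 0, 0, 0]]
  claw: 0.03

```text
time_s: 26.9
eef_pos: [0.5482, -0.06, 0.0205]
tool_rot: [1.0, -0.001, 0.001, -0.0]
wrist_force: [-0.8, 1.5, 7.2]
grip_width: 0.0517
finger_force: 35.0
```

>>> move_arm:
  rows:
    - [[0, 0, 0.02, 0, 0, 0], [-0.005, 0.02, 0.035, 0, 0, 0], [-0.02, 0.073, 0.035, 0, 0, 0], [-0.035, 0.126, 0.035, 0, 0, 0], [-0.05, 0.179, 0.035, 0, 0, 0], [-0.065, 0.232, 0.035, 0, 0, 0], [-0.08, 0.285, 0.035, 0, 0, 0], [-0.095, 0.338, 0.035, 0, 0, 0]]

```text
time_s: 27.9
eef_pos: [0.4502, 0.2797, 0.0541]
tool_rot: [1.0, -0.0, -0.0, 0.0]
wrist_force: [0.8, -0.8, -3.6]
grip_width: 0.0516
finger_force: 35.0
```

>>> move_arm:
  rows:
    - [[-0.013, 0.05, 0, 0, 0, 0], [-0.023, 0.083, 0, 0, 0, 0], [-0.023, 0.083, -0.01, 0, 0, 0], [-0.023, 0.083, -0.02, 0, 0, 0], [-0.023, 0.083, -0.027, 0, 0, 0], [-0.023, 0.083, -0.028, 0, 0, 0], [-0.023, 0.083, -0.028, 0, 0, 0]]

```text
time_s: 28.78
eef_pos: [0.4282, 0.3591, 0.0273]
tool_rot: [1.0, -0.002, -0.001, 0.0]
wrist_force: [-5.7, -1.5, 10.4]
grip_width: 0.0514
finger_force: 35.0
```

>>> move_arm:
  rows:
    - [[0, 0, 0, 0, 0, 0], [0, 0, 0, 0, 0, 0], [0, 0, 0.05, 0, 0, 0], [0, 0, 0.1, 0, 0, 0], [0.03, -0.05, 0.11, 0, 0, 0], [0.06, -0.1, 0.11, 0, 0, 0], [0.09, -0.15, 0.11, 0, 0, 0], [0.12, -0.2, 0.11, 0, 0, 0]]
  claw: 0.075

```text
time_s: 29.78
eef_pos: [0.5502, 0.1585, 0.1358]
tool_rot: [1.0, -0.001, 0.0, -0.0]
wrist_force: [0.1, 0.5, 0.5]
grip_width: 0.0747
finger_force: 0.0
```

```bash
python3 look.py 9 0.43 0.36
```

```text
[0.5526181  0.15519248 0.13561183] [ 0.15455771  0.32036107  1.62024328 -0.0031052   1.19888489  1.73404885] [ 0.00232879  0.01157975 -0.00834745] 0.07493398614727889 29.875
cap [0.428 0.362] 7.9
cap [ 0.451 -0.27 ] 8.6
cap [ 0.539 -0.36 ] 8.3
cap [0.527 0.364] 7.7
cap [ 0.665 -0.053] 8.1
cap [ 0.773 -0.205] 5.9
```

View pics/c9.png

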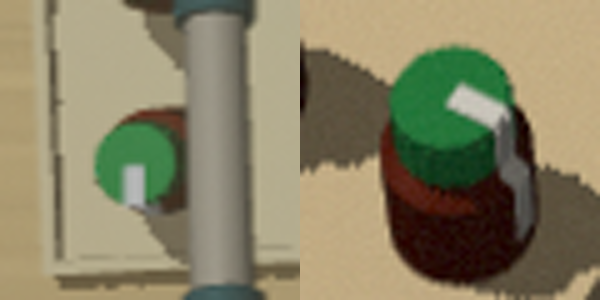

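C is shut and upright in the wooden tray. Last jar, B.

>>> move_arm:
  rows:
    - [[0.028, -0.052, 0, 0, 0, 0], [0.056, -0.104, 0, 0, 0, 0], [0.084, -0.156, 0, 0, 0, 0], [0.112, -0.209, 0, 0, 0, 0], [0.112, -0.209, 0, 0, 0, 0], [0.112, -0.209, 0, 0, 0, 0]]

```text
time_s: 30.62
eef_pos: [0.6604, -0.0478, 0.1352]
tool_rot: [1.0, -0.001, -0.001, -0.001]
wrist_force: [-0.3, 0.4, -0.2]
grip_width: 0.0749
finger_force: 0.0
```

>>> move_arm:
  rows:
    - [[0, 0, -0.04, 0, 0, 0], [0, 0, -0.08, 0, 0, 0], [0, 0, -0.116, 0, 0, 0], [0, 0, -0.116, 0, 0, 0], [0, 0, -0.116, 0, 0, 0]]

```text
time_s: 31.25
eef_pos: [0.6618, -0.0474, 0.0214]
tool_rot: [1.0, 0.0, 0.001, 0.0]
wrist_force: [-0.6, -0.4, 0.6]
grip_width: 0.0751
finger_force: 0.0
```

>>> move_arm:
  rows:
    - [[0, 0, 0, 0, 0, 0], [0, 0, 0, 0, 0, 0], [0, 0, 0, 0, 0, 0], [0, 0, 0, 0, 0, 0], [0, 0, 0, 0, 0, 0]]
  claw: 0.03

```text
time_s: 31.88
eef_pos: [0.6625, -0.0501, 0.0217]
tool_rot: [1.0, -0.001, 0.002, 0.001]
wrist_force: [-0.5, -4.1, 6.3]
grip_width: 0.0513
finger_force: 35.0
```

>>> move_arm:
  rows:
    - [[0, 0, 0.02, 0, 0, 0], [-0.01, 0.018, 0.035, 0, 0, 0], [-0.038, 0.068, 0.035, 0, 0, 0], [-0.066, 0.118, 0.035, 0, 0, 0], [-0.094, 0.168, 0.035, 0, 0, 0], [-0.122, 0.218, 0.035, 0, 0, 0], [-0.15, 0.268, 0.035, 0, 0, 0], [-0.178, 0.315, 0.035, 0, 0, 0]]

```text
time_s: 32.88
eef_pos: [0.4799, 0.269, 0.0549]
tool_rot: [1.0, -0.001, -0.001, -0.0]
wrist_force: [1.6, 0.2, -3.8]
grip_width: 0.0518
finger_force: 35.0
```

>>> move_arm:
  rows:
    - [[0, 0, 0, 0, 0, 0], [0, 0, -0.01, 0, 0, 0], [0, 0, -0.02, 0, 0, 0], [0, 0, -0.027, 0, 0, 0], [0, 0, -0.028, 0, 0, 0], [0, 0, -0.028, 0, 0, 0]]

```text
time_s: 33.62
eef_pos: [0.4829, 0.2654, 0.0285]
tool_rot: [1.0, -0.001, -0.0, 0.0]
wrist_force: [-3.8, -1.4, 13.4]
grip_width: 0.0517
finger_force: 35.0
```

>>> move_arm:
  rows:
    - [[0, 0, 0, 0, 0, 0], [0, 0, 0, 0, 0, 0], [0, 0, 0.05, 0, 0, 0], [0, 0, 0.1, 0, 0, 0], [0, -0.05, 0.14, 0, 0, 0], [0, -0.11, 0.16, 0, 0, 0], [0, -0.17, 0.16, 0, 0, 0], [0, -0.23, 0.16, 0, 0, 0]]
  claw: 0.07

```text
time_s: 34.62
eef_pos: [0.4834, 0.0344, 0.1872]
tool_rot: [1.0, -0.001, 0.001, 0.0]
wrist_force: [0.7, -0.7, -0.2]
grip_width: 0.0698
finger_force: 0.0
```

```bash
python3 look.py 10; python3 -c "
from h import *
o=[load(n,10)['color'] for n in('top','side')]
im=np.hstack([cv2.resize(o[0][130:320,120:500],(400,200)),cv2.resize(o[1][120:400,120:520],(400,280))[:200]]) if 0 else np.vstack([cv2.resize(o[0][150:290,130:510],(760,280)),cv2.resize(o[1][110:400,120:540],(456,315)).__class__(0) if 0 else np.pad(cv2.resize(o[1][110:400,120:540],(456,315)),((0,0),(0,304),(0,0)))])
cv2.imwrite('pics/fin.png',im[:,:,::-1])"
```

```text
[0.48327735 0.03090819 0.18673052] [-0.07754687  0.15128953  1.71976065 -0.00307268  1.27021073  1.5027452 ] [0.02548994 0.0211283  0.03944654] 0.06994581112700404 34.725
cap [0.429 0.362] 8.1
cap [ 0.451 -0.27 ] 8.6
cap [0.512 0.259] 8.0
cap [ 0.539 -0.359] 8.3
cap [0.527 0.364] 8.0
cap [ 0.773 -0.204] 5.9
```

View pics/fin.png

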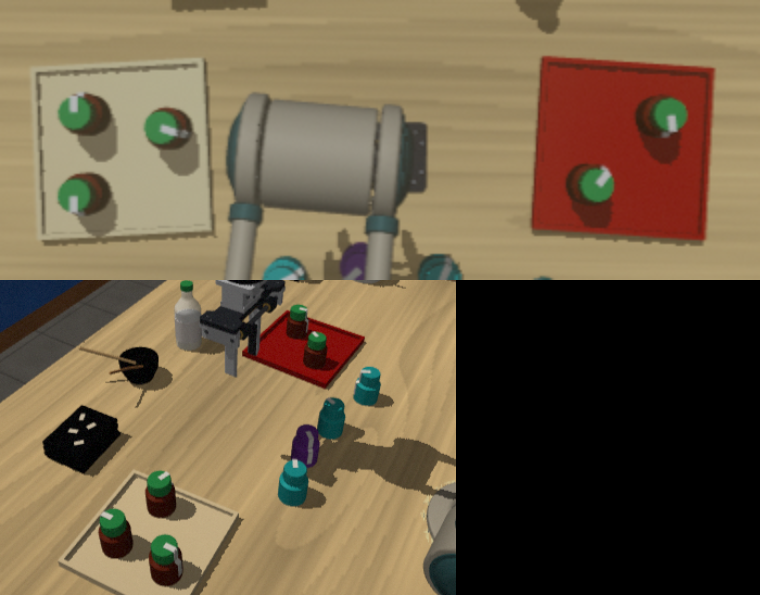

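All five jars are upright with lines meeting: three in the wooden tray around (65–165, 110–190), two in the red one at (665,115) and (597,183). B was knocked about 3 cm but is still well inside its limits. Nothing is touched, so I'm handing it in.

```bash
python3 -c "
from bench import env
print(env.sign_off())"
```

```text
the job is handed in; nothing more can be done
None
```

The job is handed in: the two opened jars were twisted shut and stand on the red tray, and the three unopened jars stand shut on the wooden tray, all upright in the last picture (the hand-in returned no verdict).

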